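# Set the hold-down screw of a chair-rail jig

## Task

Set up the chair-rail jig: first turn the black bezel of the dial gauge until its yellow zero mark stands at the tip of the red pointer. Then turn the orange thumbscrew clockwise until it seats hard on the rail, back it off a quarter turn so that the rail can slide, and finish still gripping the thumbscrew there, as if waiting for its lock nut to be tightened; do not let go. Leave the dial at zero and do not disturb the glue bottle, the screwdriver or the wooden offcut.

Things in the scene. Friction and masses are not known exactly. Their poses are not given: they have to be found in the camera images.
- bezel_grip (a point): On the upright axis of the dial gauge, 6 mm below the top of its bezel: a black knurled ring, 64 mm in diameter, 16 mm high, face up, its underside 18 mm above the blue bridge that carries it (a steel case 56 mm in diameter is in between). Grip it across its diameter from above. It turns stiffly (0.05 N m), both ways, and stays where it is left.
- zero_mark (a point): Inner end of the yellow zero mark painted on top of the bezel, 23 mm from the gauge's axis; it turns with the bezel. The other marks on the bezel are small and white.
- pointer_tip (a point): Tip of the gauge's red pointer, over the white face, 23 mm from the gauge's axis. The pointer does not move of itself and cannot be turned by hand; seen from above, the zero mark starts counter-clockwise of it by 30 to 75 degrees.
- bezel (a joint): Turn of the bezel in rad, growing clockwise seen from above; free from -2.5 to 2.5.
- pointer (a joint): Turn of the pointer in rad, growing clockwise seen from above, on the same scale as the bezel: the gauge reads zero when both values are equal.
- wing_grip (a point): On the upright axis of the thumbscrew, 10 mm below the top of its orange wing, an upright flat bar 46 mm long (this point's x), 11 mm thick (y), 26 mm high; the point turns with it. Grip the wing from above across its 11 mm. Under it a steel stem 10 mm thick, then, 8 mm lower when seated, a boss 22 mm in diameter.
- screw (a joint): Turn of the thumbscrew in rad, growing clockwise seen from above (tightening): 0 is seated, a hard stop; it starts 1.9 to 2.7 rad before that, and one turn lowers it 4 mm. It turns stiffly (0.05 N m) and stays where it is left. Backed off a quarter turn it reads -1.57.
- jig: Fixed plywood baseboard 150 x 440 x 18 mm with a pale chair rail 45 x 400 x 35 mm on it along y. Origin: centre of its underside. Two blue bridges, 104 mm (x) by 34 mm (y), tops 90 mm above the table, straddle the rail with the same yaw, 0.18 to 0.24 m apart: one carries the gauge, the other the thumbscrew; either may be on the left.
- glue_mid (a point): Middle of a loose white glue bottle, 50 mm in diameter, 110 mm tall, standing on the table beyond the jig. Leave alone.
- driver_grip (a point): Handle of a loose screwdriver, 190 mm long, lying on the table beyond the jig. Leave alone.
- offcut_mid (a point): Middle of a loose wooden offcut 50 x 110 x 35 mm lying on the table between the robot and the jig. Leave alone.

How it is judged:
On the way, in this order (a step that is already met when the one before it is completed fails the run):
1. the gauge reads zero: the bezel's mark stands at the pointer's tip (horizontal distance between zero_mark and pointer_tip below 0.0045 m), for 0.3 s.
2. the thumbscrew is seated, the gauge still at zero (value of joint screw above -0.07 rad and horizontal distance between zero_mark and pointer_tip below 0.0045 m), for 0.2 s.
At the end, for the whole second after the job is handed in: After seating, the thumbscrew stands backed off a quarter turn (1.57 rad, give or take 0.26), at rest and still gripped by the fingers (more than 2 N), and the bezel's zero mark is within 4.5 mm (about 11 degrees) of the pointer's tip (value of joint screw between -1.83 and -1.31 rad and velocity of joint screw between -0.1 and 0.1 rad/s and contact force between the fingers and screw above 2 N and horizontal distance between zero_mark and pointer_tip below 0.0045 m); the arm keeps its last pose, push and grip.
It fails at once if the glue bottle is shoved or knocked over (distance of glue_mid from where it was at the start of the episode above 0.025 m).
It fails at once if the screwdriver is shoved or knocked over (distance of driver_grip from where it was at the start of the episode above 0.025 m).
It fails at once if the offcut is shoved or knocked over (distance of offcut_mid from where it was at the start of the episode above 0.025 m).
It also fails if it takes over 67 s, if anything falls off the work surface, if the arm or the gripper's body presses on something with over 40 N, if the wrist force passes 120 N, or if a joint passes its speed limit or range.

## Robot

A 6-joint arm with a two-finger parallel gripper is mounted at the origin on the work surface. World frame = base frame: x ahead of the robot, y to its left, z up, the work surface at z = 0. Lengths are in m, angles in rad, forces in N, time in s.
With the tool pointing down it reaches from about 0.3 to 0.875 m from the base axis. Payload 6.4 kg.
Tool frame: the origin (TCP) lies midway between the tips of the shut fingers; the grasp point (between the pads) lies ctrl.grip_depth behind it (ctrl.grip_depth is the distance from the TCP to the grasp point, in m); x points along the fingers, y is the direction in which the jaws open and shut, and the axes are right-handed (so a half turn about x gives the same grasp; the last joint's range is limited). The gripper opens to 85 mm and grips with 20 to 120 N. Pads are 22 mm wide; open, the fingers measure 114 mm over their backs; the gripper's body (76 mm by 85 mm) begins 54 mm behind the grasp point. The pads swing forward as they close: fully open they stand 13 mm farther back than shut.
Start: joints at [-1.555, 0.181, 1.607, -0, 1.354, -0.206], TCP at [0.127, -0.561, 0.231] pointing down, gripper open.
Joint ranges: [-2.99, 2.99], [-0.89, 2.07], [0.3, 2.58], [-1.14, 4.28], [0, 2.63], [-3.12, 3.12]. Speed limits (rad/s): [2.57, 2.57, 3.01, 3.14, 3.14, 3.14].

## Interface

Orientations are given as a unit quaternion [w, x, y, z].
In Python, from bench import ctrl gives the robot as it stands.
- The arm moves only by the tool carry_out, never from a script. Its argument "motion" is one flat list of numbers, 7 for each row, row after row: the turn, a rotation vector about the tool's x, y, z in degrees, then the shift along the tool's x, y, z in m, then the gripper's target within -1 to 1 (shut at 1, half-way at 0, fully open at -1). A call has 1 to 10 rows; each row shifts and turns the pose as measured when the row begins, along the tool's axes as they then stand; what a row does not reach is not made up. A row lasts 1/10 s, in which the tool goes at most 50 mm and 8.59 degrees, less where a joint would pass 70% of its speed; a pose out of reach is approached as far as the arm can. A call with a gripper value outside its range is refused whole. The fingers move at their own pace and stop on an object; the grip force is fixed at half the most. Time passes only in rows, so rows that do not move let the fingers close. It gives the time, the measured TCP pose, the force and the opening at its end, in the units of the state.
- ctrl.get_obs(): the state, without advancing time (a new reading comes with each control period).
- ctrl.camera(name): name is "scene" or "side" or "wrist"; returns the picture (420x560x3 uint8, blue, green, red); there is no depth.
- ctrl.camera_params(name): a dict with "mtx" (3x3 intrinsics, pixels), "pose" (4x4, takes a point from camera to world coordinates); the wrist camera has in their place "hand_eye" (4x4, takes a point from camera to tool coordinates, whose origin is the TCP and whose axes are the tool frame's). Camera axes: x right, y down, z forward; pixel columns grow to the right and rows downward; lengths in m; the calibration is good to about 2 mm. A picture is of the moment at which its call begins: read the wrist's pose just before it. camera_params takes no time and is no camera call.
- ctrl.hand_in(): hands the job in, once; it reports no verdict.
Trained networks look in the newest picture that a camera, given by its name, has taken for a name from the list of things; names that differ only in an ending like _2 or _b are one class to them, and where a whole thing is asked for, a point or a joint stands for the part that bears it (a point fixed in the world has none). Each returns a list of dicts, best first, with "conf" (0 to 1); they miss things now and then, are a little off and sometimes report something else, mostly with a low value. They report only what shows in the picture. A call takes as long as a camera call.
- ctrl.boxes_of(camera, thing): "point" ([x, y, z] in m, in the coordinates of the camera as it stood for that picture, good to about 4 mm: the middle of the surface that is visible of it).
- ctrl.trace(camera, thing): "pixels" (420x560 bool, what is visible of it).
- ctrl.landmark_of(camera, thing): "point" ([x, y, z] in m, in the coordinates of the camera as it stood for that picture, good to about 4 mm: a listed point, or the origin of a listed thing).
The state is a dict: "time_s": time; "q": joint angles; "dq": joint speeds; "joint_efforts": joint torques, N m; "eef_pos": TCP position; "eef_rot": TCP orientation; "wrist_force": force on the tool from outside, world axes, zero at the start; "torque": the same for the moment, N m; "opening": opening from 0.0 (shut) to 1.0 (fully open).
Only numpy, scipy, OpenCV 4.12 (cv2) and the standard library are available. Lean on these libraries where they do the work, as an engineer would, in place of code of your own. Each camera call takes 0.05 s, during which the arm holds its last target. There are 200 camera calls.

## Working session

There is one attempt and no reset: what is moved stays moved. The work goes in short steps, Python scripts to look and compute and a tool call to move; the robot and the scene stay as the last step left them, time stands still between calls to the robot, and variables do not carry over. Pictures are saved under pics/ and viewed, about 8 in all and at most 12, crops included, and the job is handed in when it is done.

Besides the shell and the picture viewer there is one more tool, called after "Call:" by a JSON object that holds its "api" and its "payload", one argument or row to a line. carry_out: Moves the arm, as the interface text tells. Its arguments: {"type":"object","properties":{"motion":{"type":"array"}},"required":["motion"]}

```bash
mkdir -p pics; ls; cat > h.py <<'E'
import numpy as np,cv2
from bench import ctrl
from scipy.spatial.transform import Rotation as R
def T_tool():
    o=ctrl.get_obs(); q=np.array(o["eef_rot"]); T=np.eye(4)
    T[:3,:3]=R.from_quat(q[[1,2,3,0]]).as_matrix(); T[:3,3]=o["eef_pos"]; return T
def snap(cam):
    T=T_tool(); im=ctrl.camera(cam); p=ctrl.camera_params(cam)
    P=T@np.array(p["hand_eye"]) if cam=="wrist" else np.array(p["pose"])
    return im,np.array(p["mtx"]),P
def lm(cam,thing,P,f=None,n=1):
    for d in (f or ctrl.landmark_of)(cam,thing)[:n]:
        w=P[:3,:3]@np.array(d["point"])+P[:3,3]; print(cam,thing,round(d["conf"],2),w.round(4))
E
python3 - <<'E'
from h import *
print(ctrl.get_obs(),ctrl.grip_depth)
ims=[]
for c in("scene","side"):
    im,K,P=snap(c); ims.append(im)
    for t in("bezel_grip","zero_mark","pointer_tip","wing_grip","jig","glue_mid","driver_grip","offcut_mid"): lm(c,t,P)
    print(P.round(3).tolist())
cv2.imwrite("pics/a.png",cv2.resize(np.hstack(ims),(800,300)))
E
```

```text
pics
{'time_s': 0.0, 'q': array([-1.55529613e+00,  1.81552688e-01,  1.60801651e+00, -5.13698048e-05,
        1.35379298e+00, -2.06313928e-01]), 'dq': array([-0.00072049,  0.00096135, -0.00085223, -0.00131095,  0.00258859,
        0.00089663]), 'joint_efforts': array([-2.40265044e-04, -4.44875407e+01, -3.51336086e+01, -1.61627950e-04,
        9.09536815e-03, -1.95180252e-05]), 'eef_pos': array([ 0.12648428, -0.56034303,  0.2303735 ]), 'eef_rot': array([ 0.07764187,  0.70280363,  0.0788908 , -0.70271974]), 'wrist_force': array([-0.93959057, -0.45183927,  0.38244812]), 'torque': array([ 0.03224308, -0.02898744,  0.04015704]), 'opening': 0.9965273661281437} 0.0187
scene bezel_grip 0.75 [0.5352 0.1067 0.1228]
scene zero_mark 0.68 [0.5219 0.0914 0.1288]
scene wing_grip 0.58 [ 0.5996 -0.0729  0.1298]
scene jig 0.71 [0.5661 0.009  0.0034]
scene glue_mid 0.73 [0.6887 0.1229 0.0566]
scene driver_grip 0.59 [ 0.7566 -0.0892  0.0142]
scene offcut_mid 0.71 [ 0.4181 -0.0434  0.0187]
[[0.852, 0.337, -0.399, 0.945], [0.522, -0.516, 0.679, -0.552], [0.023, -0.787, -0.616, 0.602], [0.0, 0.0, 0.0, 1.0]]
side bezel_grip 0.73 [0.5327 0.1036 0.1148]
side zero_mark 0.65 [0.5219 0.0831 0.1265]
side wing_grip 0.71 [ 0.6037 -0.075   0.1196]
side jig 0.79 [ 0.5656  0.0079 -0.002 ]
side glue_mid 0.91 [0.685  0.1206 0.0503]
side driver_grip 0.95 [ 0.7618 -0.0942  0.009 ]
side offcut_mid 0.75 [ 0.426  -0.0464  0.0125]
[[0.889, -0.319, 0.329, 0.334], [-0.458, -0.587, 0.667, -0.559], [-0.02, -0.744, -0.668, 0.66], [0.0, 0.0, 0.0, 1.0]]
```

```bash
cat >> h.py <<'E'
def go(x,y,z):
    T=T_tool(); d=T[:3,:3].T@(np.array([x,y,z])-T[:3,3]); print("tool shift",d.round(4)); return d
def info():
    o=ctrl.get_obs(); T=T_tool(); print("t",o["time_s"],"q",o["q"].round(3),"tcp",T[:3,3].round(4),"jaw yaw",np.degrees(np.arctan2(T[1,1],T[0,1])).round(1),"x",T[:3,0].round(3),"F",o["wrist_force"].round(1),"M",o["torque"].round(2),"op",round(o["opening"],3))
E
python3 - <<'E'
from h import *
info(); print(np.array(ctrl.camera_params("wrist")["hand_eye"]).round(4)); print(T_tool().round(3))
go(0.56,0.03,0.27)
E
```

```text
t 0.9 q [-1.555  0.181  1.607  0.     1.354 -0.206] tcp [ 0.1265 -0.5609  0.2313] jaw yaw -77.3 x [ 0. -0. -1.] F [ 0.5 -0.4 -0.4] M [-0.03  0.05  0.04] op 0.999
[[ 3.000e-04 -2.772e-01  9.608e-01 -1.416e-01]
 [ 1.000e+00 -4.000e-04 -4.000e-04  3.000e-04]
 [ 5.000e-04  9.608e-01  2.772e-01 -7.110e-02]
 [ 0.000e+00  0.000e+00  0.000e+00  1.000e+00]]
[[ 0.     0.22  -0.976  0.127]
 [-0.    -0.976 -0.22  -0.561]
 [-1.     0.     0.     0.231]
 [ 0.     0.     0.     1.   ]]
tool shift [-0.0387 -0.4811 -0.5529]
```

View pics/a.png

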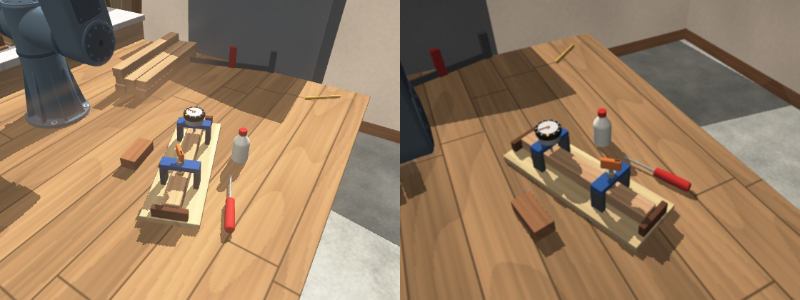

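Call:
{"api": "carry_out", "payload": {
  "motion": [0,0,0,-0.004,-0.029,-0.035,-1,0,0,0,-0.004,-0.029,-0.035,-1,0,0,0,-0.004,-0.029,-0.035,-1,0,0,0,-0.004,-0.029,-0.035,-1,0,0,0,-0.004,-0.029,-0.035,-1,0,0,0,-0.004,-0.029,-0.035,-1,0,0,0,-0.004,-0.029,-0.035,-1,0,0,0,-0.004,-0.029,-0.035,-1]
}}

```text
time_s: 1.7
eef_pos: [0.3527, -0.2678, 0.2636]
eef_rot: [0.075, 0.704, 0.073, -0.703]
wrist_force: [0.3, 0.0, 0.1]
opening: 0.998
```

Call:
{"api": "carry_out", "payload": {
  "motion": [0,0,0,-0.004,-0.029,-0.035,-1,0,0,0,-0.004,-0.029,-0.035,-1,0,0,0,-0.004,-0.029,-0.035,-1,0,0,0,-0.004,-0.029,-0.035,-1,0,0,0,-0.004,-0.029,-0.035,-1,0,0,0,-0.004,-0.029,-0.035,-1,0,0,0,-0.004,-0.029,-0.035,-1,0,0,0,-0.004,-0.029,-0.035,-1]
}}

```text
time_s: 2.5
eef_pos: [0.5857, 0.032, 0.2994]
eef_rot: [0.077, 0.706, 0.072, -0.701]
wrist_force: [0.1, -0.9, 1.0]
opening: 0.997
```

```bash
python3 - <<'E'
from h import *
im,K,P=snap("wrist"); cv2.imwrite("pics/b.png",im); info()
for t in("bezel_grip","zero_mark","pointer_tip","wing_grip","jig"): lm("wrist",t,P)
for t in("zero_mark","pointer","wing_grip"):
    for d in ctrl.trace("wrist",t)[:1]:
        ys,xs=np.nonzero(d["pixels"]); print(t,d["conf"],len(xs),xs.mean(),ys.mean(),cv2.minAreaRect(np.c_[xs,ys].astype(np.float32)))
print(K.tolist(),P.tolist())
E
```

```text
t 2.55 q [-1.370e-01  1.580e-01  1.495e+00 -1.000e-03  1.477e+00  1.220e+00] tcp [0.5888 0.0373 0.2996] jaw yaw -77.7 x [ 0.011 -0.003 -1.   ] F [-3.4  2.4  1.2] M [0.1  0.09 0.03] op 1.005
wrist zero_mark 0.94 [0.5209 0.0846 0.1292]
wrist pointer_tip 0.53 [0.5068 0.1056 0.1281]
wrist wing_grip 0.8 [ 0.6072 -0.0792  0.1231]
wrist jig 0.76 [5.698e-01 9.300e-03 2.000e-04]
zero_mark 0.93 1241 198.61482675261885 222.2078968573731 ((196.5, 225.5), (59.0, 61.0), 90.0)
pointer 0.63 822 382.14841849148416 195.93795620437956 ((381.495361328125, 194.9595184326172), (20.35757827758789, 49.164100646972656), 56.8886604309082)
wing_grip 0.84 815 382.160736196319 195.90061349693252 ((381.64434814453125, 194.4801788330078), (20.458932876586914, 48.73656463623047), 55.61965560913086)
[[318.4224905792491, 0.0, 276.6865745554531], [0.0, 318.4224905792491, 210.70726107895007], [0.0, 0.0, 1.0]] [[0.2088781926624024, -0.9417365069595588, -0.2636327978262521, 0.6541446179501322], [-0.9779104433915252, -0.1989845996678191, -0.06400229527781431, 0.047550838362555865], [0.00781443125755924, 0.27117794997869343, -0.9624975086250737, 0.44138625529047326], [0.0, 0.0, 0.0, 1.0]]
```

View pics/b.png

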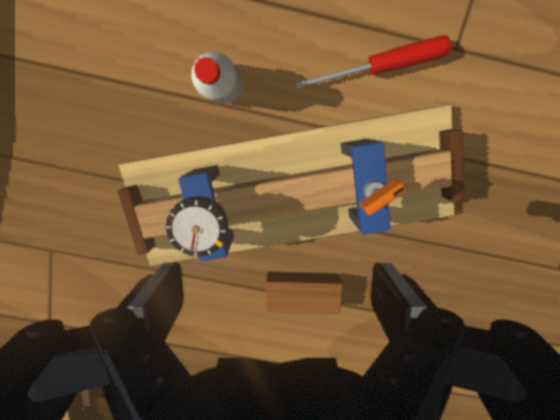

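```bash
cat >> h.py <<'E'
def ray(K,P,u,v,z):
    d=P[:3,:3]@np.linalg.solve(K,[u,v,1.]); return P[:3,3]+d*(z-P[2,3])/d[2]
E
python3 - <<'E'
from h import *
p=ctrl.camera_params("wrist");K=np.array(p["mtx"]);P=T_tool()@np.array(p["hand_eye"])
for n,u,v,z in(("c",196,229,.124),("mark",219,243,.124),("tip",193,250,.124),("wing",382,196,.128)): print(n,ray(K,P,u,v,z).round(4))
info();go(.532,.105,.23)
E
```

```text
c [0.5288 0.1022 0.124 ]
mark [0.5182 0.0761 0.124 ]
tip [0.5046 0.102  0.124 ]
wing [ 0.6037 -0.0774  0.128 ]
t 2.95 q [-0.15   0.15   1.506 -0.005  1.478  1.212] tcp [0.5843 0.0289 0.2991] jaw yaw -78.0 x [ 0.007 -0.007 -1.   ] F [0.6 0.2 0.6] M [-0.01 -0.01  0.01] op 0.999
tool shift [ 0.0683 -0.0858  0.0357]
```

Call:
{"api": "carry_out", "payload": {
  "motion": [0,0,0,0.023,-0.029,0.012,-1,0,0,0,0.023,-0.029,0.012,-1,0,0,0,0.023,-0.029,0.012,-1,-8.5,0,0,0,0,0,-1,-8.5,0,0,0,0,0,-1,-8.5,0,0,0,0,0,-1,-8.5,0,0,0,0,0,-1,-8.5,0,0,0,0,0,-1,-8.5,0,0,0,0,0,-1,-8.5,0,0,0,0,0,-1]
}}

```text
time_s: 3.95
eef_pos: [0.5275, 0.0981, 0.2287]
eef_rot: [0.418, 0.575, 0.409, -0.572]
wrist_force: [-0.3, 0.5, 0.0]
opening: 0.999
```

Call:
{"api": "carry_out", "payload": {
  "motion": [0,0,0,0,0,0,-1,0,0,0,0,0,0,-1]
}}

```text
time_s: 4.15
eef_pos: [0.5272, 0.0964, 0.2293]
eef_rot: [0.417, 0.576, 0.407, -0.573]
wrist_force: [-0.5, 0.6, 0.1]
opening: 1.001
```

```bash
python3 - <<'E'
from h import *
im,K,P=snap("wrist"); cv2.imwrite("pics/c.png",im); info()
for t in("bezel_grip","zero_mark","pointer_tip"): lm("wrist",t,P)
print(K.tolist(),P.tolist())
np.savez("c.npz",K=K,P=P)
E
```

```text
t 4.2 q [-0.036  0.088  1.715 -0.008  1.325  0.291] tcp [0.5273 0.0964 0.2293] jaw yaw -18.6 x [ 0.013 -0.008 -1.   ] F [0.2 0.4 0.2] M [-0.08  0.01 -0.  ] op 0.999
wrist zero_mark 0.64 [0.5223 0.0847 0.1217]
wrist pointer_tip 0.63 [0.5076 0.1074 0.1279]
[[318.4224905792491, 0.0, 276.6865745554531], [0.0, 318.4224905792491, 210.70726107895007], [0.0, 0.0, 1.0]] [[0.9471593840054774, -0.3114046471155917, -0.07691714402639614, 0.5487307014794863], [-0.32044540336267147, -0.9079400909832303, -0.27011022685025643, 0.16411775899339642], [0.01427742112912012, 0.28048518132011196, -0.9597521650435201, 0.3705895588688015], [0.0, 0.0, 0.0, 1.0]]
```

View pics/c.png

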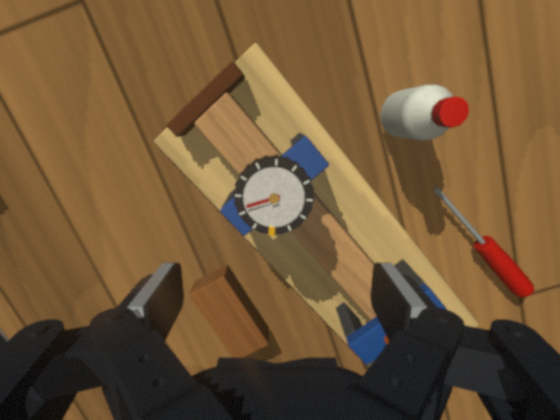

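```bash
python3 - <<'E'
from h import *
d=np.load("c.npz");K,P=d["K"],d["P"]; im=cv2.imread("pics/c.png")
g=cv2.cvtColor(im,cv2.COLOR_BGR2HSV)
roi=np.zeros(g.shape[:2],bool);roi[150:242,228:320]=1
for n,m in(("red",((g[...,0]<8)|(g[...,0]>172))&(g[...,1]>120)&(g[...,2]>90)),("yel",(g[...,0]>18)&(g[...,0]<32)&(g[...,1]>170)&(g[...,2]>150))):
    ys,xs=np.nonzero(m&roi); print(n,len(xs),sorted(zip(xs,ys))[:4],xs.mean(),ys.mean(),xs.max(),ys.min(),ys.max())
dark=((g[...,2]<60)&roi).astype(np.uint8)
cs=max(cv2.findContours(dark,0,1)[0],key=cv2.contourArea); print(cv2.fitEllipse(cv2.convexHull(cs)))
c=cv2.resize(im[150:245,225:325],None,fx=6,fy=6,interpolation=cv2.INTER_CUBIC);cv2.imwrite("pics/d.png",c)
for u,v in((274,196),(271,227),(247,207)): print(ray(K,P,u,v,.124).round(4))
E
```

```text
red 53 [(np.int64(247), np.int64(205)), (np.int64(247), np.int64(206)), (np.int64(248), np.int64(205)), (np.int64(248), np.int64(206))] 257.1320754716981 202.77358490566039 267 199 206
yel 45 [(np.int64(268), np.int64(234)), (np.int64(269), np.int64(227)), (np.int64(269), np.int64(228)), (np.int64(269), np.int64(229))] 271.22222222222223 231.06666666666666 274 227 235
((285.6126403808594, 162.3799285888672), (9.736285209655762, 17.893224716186523), 105.72193908691406)
[0.5309 0.107  0.124 ]
[0.5201 0.0831 0.124 ]
[0.5074 0.1054 0.124 ]
```

View pics/d.png

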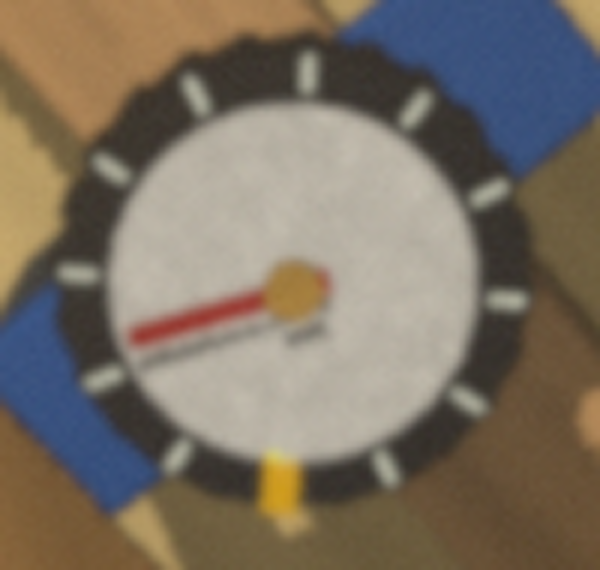

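```bash
python3 - <<'E'
from h import *
d=np.load("c.npz");K,P=d["K"],d["P"]
f=lambda u,v,z=.124:ray(K,P,225+u/6,150+v/6,z)
c=f(294,281);a=lambda w:np.degrees(np.arctan2(w[1],w[0]))
m=f(281,483)-c;p=f(130,338,.12)-f(295,290,.12)
print(c,m,p,np.hypot(*m[:2]),np.hypot(*p[:2]),"cw deg",a(m)-a(p))
info();go(c[0],c[1],.0995)
E
```

```text
[0.53063391 0.10632017 0.124     ] [-0.01086752 -0.02635697  0.        ] [-0.02338691  0.0009018   0.        ] 0.028509520754084063 0.023404289147996846 cw deg -290.1991332094552
t 4.35 q [-0.035  0.088  1.715 -0.008  1.325  0.29 ] tcp [0.5273 0.0969 0.2291] jaw yaw -18.5 x [ 0.012 -0.008 -1.   ] F [ 0.4 -0.1 -0.5] M [-0.01 -0.01  0.  ] op 0.999
tool shift [ 0.1296 -0.0017 -0.0104]
```

Call:
{"api": "carry_out", "payload": {
  "motion": [0,0,0,0.035,-0.001,-0.006,-1,0,0,0,0.035,-0.001,-0.005,-1,0,0,0,0.03,0,0,-1,0,0,0,0.025,0,0,-1,0,0,0,0.012,0,0,-1,0,0,0,0,0,0,-1]
}}

```text
time_s: 4.95
eef_pos: [0.5333, 0.1074, 0.0899]
eef_rot: [0.417, 0.579, 0.405, -0.572]
wrist_force: [-0.3, -1.1, -0.4]
opening: 1.004
```

```bash
python3 - <<'E'
from h import *
info();go(.5306,.1063,.092)
E
```

```text
t 4.95 q [-0.015  0.275  1.807 -0.009  1.041  0.32 ] tcp [0.5333 0.1074 0.0899] jaw yaw -18.9 x [ 0.018 -0.008 -1.   ] F [-0.3 -1.1 -0.4] M [0.02 0.05 0.  ] op 1.004
tool shift [-0.0021 -0.0021  0.0019]
```

Call:
{"api": "carry_out", "payload": {
  "motion": [0,0,-1.1,-0.002,-0.002,0.002,-1,0,0,0,0,0,0,1,0,0,0,0,0,0,1,0,0,0,0,0,0,1,0,0,0,0,0,0,1,0,0,0,0,0,0,1]
}}

```text
time_s: 5.55
eef_pos: [0.5296, 0.107, 0.0951]
eef_rot: [-0.41, -0.575, -0.411, 0.577]
wrist_force: [1.9, -0.2, -6.8]
opening: 0.728
```

```bash
python3 - <<'E'
from h import *
info()
E
```

```text
t 5.55 q [-0.021  0.272  1.798  0.     1.075  0.311] tcp [0.5296 0.107  0.0951] jaw yaw -19.0 x [-0.003  0.    -1.   ] F [ 1.9 -0.2 -6.8] M [ 0.15 -0.09  0.04] op 0.728
```

Call:
{"api": "carry_out", "payload": {
  "motion": [7,0,0,0,0,0,1,7,0,0,0,0,0,1,7,0,0,0,0,0,1,7,0,0,0,0,0,1,7,0,0,0,0,0,1,7,0,0,0,0,0,1,7,0,0,0,0,0,1,7,0,0,0,0,0,1,7,0,0,0,0,0,1,0,0,0,0,0,0,1]
}}

```text
time_s: 6.55
eef_pos: [0.5304, 0.1061, 0.0951]
eef_rot: [-0.033, -0.705, -0.033, 0.707]
wrist_force: [1.6, 0.4, -6.2]
opening: 0.733
```

```bash
python3 - <<'E'
from h import *
im,K,P=snap("wrist"); cv2.imwrite("pics/e.png",cv2.resize(im[190:380,130:430],None,fx=2.5,fy=2.5)); info()
for t in("zero_mark","pointer_tip"): lm("wrist",t,P)
np.savez("e.npz",K=K,P=P)
E
```

```text
t 6.6 q [-0.022  0.273  1.797  0.     1.074  1.451] tcp [0.5304 0.1061 0.0952] jaw yaw -84.4 x [-0.002  0.    -1.   ] F [ 0.9  0.1 -7.1] M [ 0.3  -0.15 -0.08] op 0.73
wrist zero_mark 0.87 [0.5078 0.1052 0.1252]
wrist pointer_tip 0.73 [0.5077 0.1018 0.1257]
```

View pics/e.png

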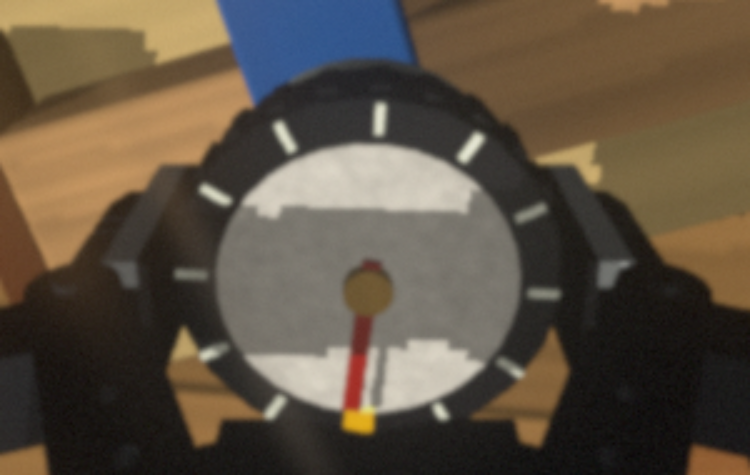

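Call:
{"api": "carry_out", "payload": {
  "motion": [4,0,0,0,0,0,1,0,0,0,0,0,0,1,0,0,0,0,0,0,1]
}}

```text
time_s: 7.0
eef_pos: [0.5305, 0.106, 0.0951]
eef_rot: [-0.012, -0.706, -0.012, 0.708]
wrist_force: [0.7, 0.2, -6.7]
opening: 0.729
```

```bash
python3 - <<'E'
from h import *
im,K,P=snap("wrist"); cv2.imwrite("pics/f.png",cv2.resize(im[290:370,230:330],None,fx=5,fy=5)); info()
for t in("zero_mark","pointer_tip"): lm("wrist",t,P)
E
```

```text
t 7.05 q [-0.022  0.273  1.798  0.     1.074  1.514] tcp [0.5304 0.106  0.0951] jaw yaw -88.1 x [-0.002  0.    -1.   ] F [ 0.9 -0.3 -6.5] M [ 0.29 -0.06  0.04] op 0.73
wrist pointer_tip 0.69 [0.5057 0.1043 0.1278]
```

View pics/f.png

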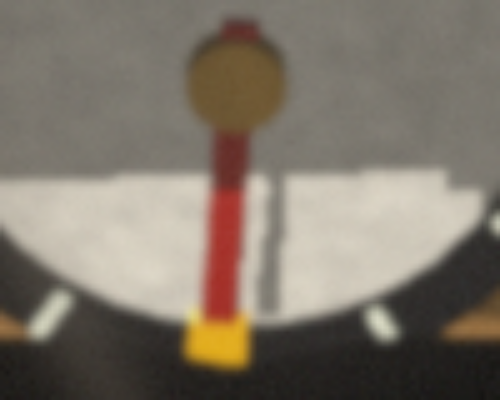

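Call:
{"api": "carry_out", "payload": {
  "motion": [0,0,0,0,0,0,-1,0,0,0,0,0,0,-1,0,0,0,0,0,0,-1,0,0,0,-0.025,0,0,-1,0,0,0,-0.045,0,0,-1,0,0,0,-0.045,0,0,-1,0,0,0,-0.02,0.03,-0.01,-1,0,0,0,0,0.046,-0.017,-1,0,0,0,0,0.046,-0.017,-1,0,0,0,0,0.046,-0.017,-1]
}}

```text
time_s: 8.15
eef_pos: [0.6026, -0.0584, 0.2456]
eef_rot: [0.018, 0.711, 0.016, -0.702]
wrist_force: [0.7, -0.4, 0.2]
opening: 0.999
```

Call:
{"api": "carry_out", "payload": {
  "motion": [-8.5,0,0,0,0,0,-1,-8.5,0,0,0,0,0,-1,-8.5,0,0,0,0,0,-1,-8.5,0,0,0,0,0,-1,-8.5,0,0,0,0,0,-1,-8.5,0,0,0,0,0,-1,-8.5,0,0,0,0,0,-1,-8.5,0,0,0,0,0,-1,-8.5,0,0,0,0,0,-1,-8.5,0,0,0,0,0,-1]
}}

```text
time_s: 9.15
eef_pos: [0.608, -0.0689, 0.2537]
eef_rot: [0.503, 0.51, 0.486, -0.501]
wrist_force: [0.4, 0.4, 0.2]
opening: 0.999
```

Call:
{"api": "carry_out", "payload": {
  "motion": [-8.5,0,0,0,0,0,-1,-8.5,0,0,0,0,0,-1,-8.5,0,0,0,0,0,-1,-8.5,0,0,0,0,0,-1,-8.5,0,0,0,0,0,-1,0,0,0,0,0,0,-1,0,0,0,0,0,0,-1]
}}

```text
time_s: 9.85
eef_pos: [0.61, -0.0694, 0.2591]
eef_rot: [0.658, 0.29, 0.632, -0.289]
wrist_force: [-0.3, 1.1, 0.3]
opening: 1.004
```

```bash
python3 - <<'E'
from h import *
im,K,P=snap("wrist"); cv2.imwrite("pics/g.png",im); info()
for t in("wing_grip","zero_mark","pointer_tip"): lm("wrist",t,P)
for d in ctrl.trace("wrist","wing_grip")[:1]:
    m=d["pixels"]; ys,xs=np.nonzero(m); r=cv2.minAreaRect(np.c_[xs,ys].astype(np.float32)); print(r)
    B=cv2.boxPoints(r); print([ray(K,P,*b,.13)[:2].round(4).tolist() for b in B])
np.savez("g.npz",K=K,P=P)
E
```

```text
t 9.9 q [-0.305  0.22   1.504 -0.002  1.381 -1.032] tcp [ 0.61   -0.0695  0.2592] jaw yaw 41.6 x [ 0.034 -0.013 -0.999] F [ 0.  -0.2 -0.4] M [-0.    0.12 -0.01] op 1.001
wrist wing_grip 0.57 [ 0.6034 -0.0778  0.1243]
((262.60137939453125, 196.14190673828125), (53.807090759277344, 14.972407341003418), 81.02737426757812)
[[0.58, -0.0647], [0.5881, -0.0549], [0.6252, -0.0861], [0.6167, -0.0965]]
```

View pics/g.png

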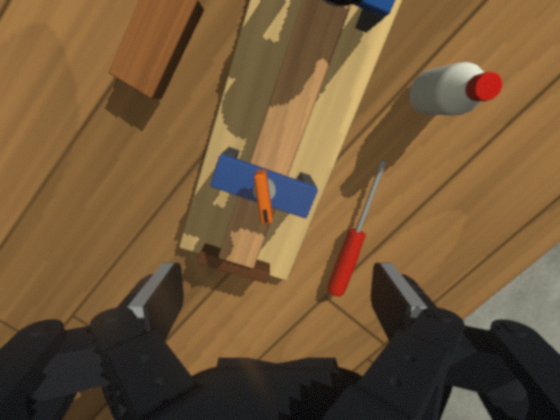

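Call:
{"api": "carry_out", "payload": {
  "motion": [-8,1.9,-1,0.03,0,0,-1,0,0,0,0.03,0,0,-1,0,0,0,0,0,0,-1]
}}

```text
time_s: 10.4
eef_pos: [0.6116, -0.0701, 0.1988]
eef_rot: [0.664, 0.242, 0.664, -0.243]
wrist_force: [-0.1, 0.4, -0.5]
opening: 0.999
```

```bash
python3 - <<'E'
from h import *
im,K,P=snap("wrist"); info();cv2.imwrite("pics/h.png",im)
lm("wrist","wing_grip",P)
for d in ctrl.trace("wrist","wing_grip")[:1]:
    m=d["pixels"]; ys,xs=np.nonzero(m); r=cv2.minAreaRect(np.c_[xs,ys].astype(np.float32)); print(r)
    B=cv2.boxPoints(r); W=np.array([ray(K,P,*b,.13)[:2] for b in B]);print(W.round(4).tolist(),W.mean(0))
go(.603,-.077,.107)
E
```

```text
t 10.45 q [-0.305  0.297  1.528 -0.003  1.313 -1.175] tcp [ 0.6128 -0.0704  0.2012] jaw yaw 49.9 x [ 0.002 -0.004 -1.   ] F [ 0.1 -0.3  0.5] M [-0.05 -0.02  0.03] op 1.002
wrist wing_grip 0.59 [ 0.6042 -0.076   0.1243]
((262.0, 218.0), (68.0, 18.0), 90.0)
[[0.5804, -0.0643], [0.5882, -0.055], [0.6257, -0.087], [0.6175, -0.0969]] [ 0.60293293 -0.07578698]
tool shift [ 0.0973 -0.0122 -0.0058]
```

Call:
{"api": "carry_out", "payload": {
  "motion": [0,0,0,0.01,-0.008,-0.004,-1,0,0,0,0.03,-0.004,-0.0015,-1,0,0,0,0.03,0,0,-1,0,0,0,0.02,0,0,-1,0,0,0,0.004,0,0,-1,0,0,0,0,0,0,-1]
}}

```text
time_s: 11.15
eef_pos: [0.6064, -0.0801, 0.1161]
eef_rot: [0.673, 0.242, 0.655, -0.244]
wrist_force: [0.5, 0.2, 0.0]
opening: 0.999
```

```bash
python3 - <<'E'
from h import *
info();go(.6035,-.0765,.107)
E
```

```text
t 11.15 q [-0.323  0.367  1.622 -0.004  1.127 -1.191] tcp [ 0.6064 -0.0801  0.1161] jaw yaw 49.8 x [ 0.022 -0.011 -1.   ] F [0.5 0.2 0. ] M [-0.02  0.02 -0.  ] op 0.999
tool shift [ 0.009   0.0008 -0.0048]
```

Call:
{"api": "carry_out", "payload": {
  "motion": [0,1.4,-0.3,0.009,0.001,-0.005,-1,0,0,0,0,0,0,-1,0,0,0,0,0,0,1,0,0,0,0,0,0,1,0,0,0,0,0,0,1,0,0,0,0,0,0,1,0,0,0,0,0,0,1,0,0,0,0,0,0,1,0,0,0,0,0,0,1]
}}

```text
time_s: 12.05
eef_pos: [0.6052, -0.0783, 0.1122]
eef_rot: [0.666, 0.242, 0.662, -0.243]
wrist_force: [-0.3, 0.2, -1.5]
opening: 0.115
```

```bash
python3 - <<'E'
from h import *
im,K,P=snap("wrist"); info();cv2.imwrite("pics/i.png",im)
E
```

```text
t 12.1 q [-0.322  0.382  1.612 -0.002  1.143 -1.191] tcp [ 0.6053 -0.0782  0.1121] jaw yaw 49.8 x [ 0.004 -0.003 -1.   ] F [-0.7 -1.6  1. ] M [-0.12  0.12 -0.04] op 0.115
```

View pics/i.png

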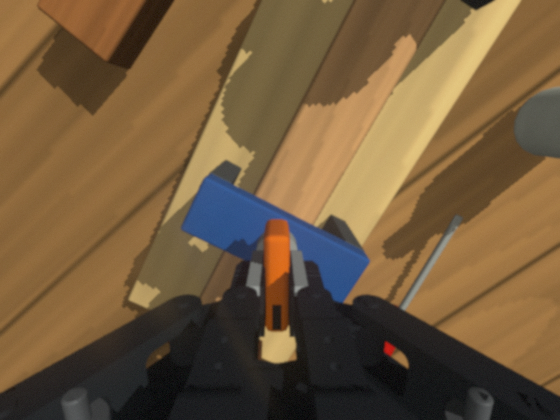

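Call:
{"api": "carry_out", "payload": {
  "motion": [0,0,0,0,0,0,0.2,0,0,0,0,0,0,0.2,0,0,0,0.006,0,0,0.2,0,0,0,0,0,0,0.2,0,0,0,0.001,0,0,1,0,0,0,0,0,0,1,0,0,0,0,0,0,1,0,0,0,0,0,0,1,0,0,0,0,0,0,1]
}}

```text
time_s: 13.0
eef_pos: [0.605, -0.0782, 0.1043]
eef_rot: [0.665, 0.242, 0.663, -0.243]
wrist_force: [-0.8, -0.2, 1.0]
opening: 0.117
```

```bash
python3 - <<'E'
from h import *
info()
E
```

```text
t 13.0 q [-0.322  0.392  1.616 -0.002  1.13  -1.191] tcp [ 0.605  -0.0782  0.1043] jaw yaw 49.8 x [ 0.003 -0.003 -1.   ] F [-0.8 -0.2  1. ] M [-0.06  0.12 -0.02] op 0.117
```

Gripped at z 0.104. Turning clockwise.

Call:
{"api": "carry_out", "payload": {
  "motion": [8,0,0,0.0001,0,0,1,8,0,0,0.0001,0,0,1,8,0,0,0.0001,0,0,1,8,0,0,0.0001,0,0,1,8,0,0,0.0001,0,0,1,8,0,0,0.0001,0,0,1,8,0,0,0.0001,0,0,1,8,0,0,0.0001,0,0,1,8,0,0,0.0001,0,0,1,8,0,0,0.0001,0,0,1]
}}

```text
time_s: 14.0
eef_pos: [0.6024, -0.0787, 0.1033]
eef_rot: [-0.337, -0.62, -0.335, 0.624]
wrist_force: [-2.6, 0.8, 2.1]
opening: 0.118
```

```bash
python3 - <<'E'
from h import *
info()
E
```

```text
t 14.0 q [-0.322  0.392  1.618 -0.006  1.133  0.259] tcp [ 0.6024 -0.0787  0.1033] jaw yaw -33.2 x [-0.003 -0.005 -1.   ] F [-2.6  0.8  2.1] M [-0.04  0.29  0.07] op 0.118
```

Call:
{"api": "carry_out", "payload": {
  "motion": [6,0,0,0,0,0,1,6,0,0,0,0,0,1,6,0,0,0,0,0,1,6,0,0,0,0,0,1,6,0,0,0,0,0,1]
}}

```text
time_s: 14.5
eef_pos: [0.6015, -0.0778, 0.103]
eef_rot: [-0.157, -0.688, -0.155, 0.692]
wrist_force: [-1.1, -0.3, -0.6]
opening: 0.12
```

```bash
python3 - <<'E'
from h import *
info()
E
```

```text
t 14.5 q [-0.321  0.392  1.619 -0.006  1.134  0.806] tcp [ 0.6015 -0.0778  0.103 ] jaw yaw -64.5 x [-0.005 -0.004 -1.   ] F [-1.1 -0.3 -0.6] M [0.03 0.14 0.02] op 0.12
```

Call:
{"api": "carry_out", "payload": {
  "motion": [5,0,0,0,0,0,1,5,0,0,0,0,0,1,5,0,0,0,0,0,1]
}}

```text
time_s: 14.8
eef_pos: [0.6013, -0.0776, 0.1032]
eef_rot: [-0.067, -0.702, -0.063, 0.706]
wrist_force: [-1.6, 0.7, 0.4]
opening: 0.115
```

```bash
python3 - <<'E'
from h import *
info()
E
```

```text
t 14.8 q [-0.32   0.391  1.619 -0.009  1.134  1.071] tcp [ 0.6013 -0.0776  0.1032] jaw yaw -79.4 x [-0.006 -0.007 -1.   ] F [-1.6  0.7  0.4] M [-0.03  0.14  4.16] op 0.115
```

Call:
{"api": "carry_out", "payload": {
  "motion": [5,0,0,0,0,0,1,5,0,0,0,0,0,1]
}}

```text
time_s: 15.0
eef_pos: [0.6013, -0.0775, 0.1034]
eef_rot: [-0.015, -0.705, -0.006, 0.71]
wrist_force: [0.5, -0.6, 0.5]
opening: 0.124
```

```bash
python3 - <<'E'
from h import *
info()
E
```

```text
t 15.0 q [-0.316  0.391  1.619 -0.017  1.134  1.233] tcp [ 0.6013 -0.0775  0.1034] jaw yaw -88.3 x [-0.007 -0.014 -1.   ] F [ 0.5 -0.6  0.5] M [0.13 0.06 7.56] op 0.124
```

Call:
{"api": "carry_out", "payload": {
  "motion": [0,0,0,0,0,0,1,0,0,0,0,0,0,1,0,0,0,0,0,0,1]
}}

```text
time_s: 15.3
eef_pos: [0.6013, -0.0774, 0.1034]
eef_rot: [-0.029, -0.704, -0.014, 0.71]
wrist_force: [-0.6, -3.4, -0.4]
opening: 0.123
```

```bash
cat >> h.py <<'E'
def wing(im,K,P,z=.132):
    g=cv2.cvtColor(im,cv2.COLOR_BGR2HSV); m=((g[...,0]>3)&(g[...,0]<16)&(g[...,1]>200)&(g[...,2]>130)).astype(np.uint8)
    c=max(cv2.findContours(m[150:400,200:360],0,1,offset=(200,150))[0],key=cv2.contourArea)
    r=cv2.minAreaRect(c); B=cv2.boxPoints(r); W=np.array([ray(K,P,*b,z)[:2] for b in B]); e=[W[1]-W[0],W[2]-W[1]]
    e=max(e,key=np.linalg.norm); print("px",r,"len",np.linalg.norm(e).round(4),"long axis yaw",np.degrees(np.arctan2(e[1],e[0]))%180,"ctr",W.mean(0).round(4))
E
python3 - <<'E'
from h import *
im,K,P=snap("wrist"); info();wing(im,K,P)
ref=cv2.imread("pics/i.png"); print("ref (jaw 49.8)");wing(ref,K,P)
cv2.imwrite("pics/j.png",np.hstack([cv2.resize(a[190:360,200:350],None,fx=2.6,fy=2.6) for a in(ref,im)]))
E
```

```text
t 15.35 q [-0.311  0.392  1.619 -0.026  1.133  1.211] tcp [ 0.6013 -0.0774  0.1034] jaw yaw -86.6 x [-0.008 -0.022 -1.   ] F [-1.1 -4.2 -0.8] M [-0.06  0.1   6.68] op 0.119
px ((270.1499938964844, 279.45001220703125), (72.41614532470703, 24.033308029174805), 71.56504821777344) len 0.0314 long axis yaw 20.324789731627703 ctr [ 0.6112 -0.0738]
ref (jaw 49.8)
px ((277.5, 254.5), (65.0, 23.0), 90.0) len 0.0272 long axis yaw 4.082643980861917 ctr [ 0.6221 -0.0759]
```

View pics/j.png

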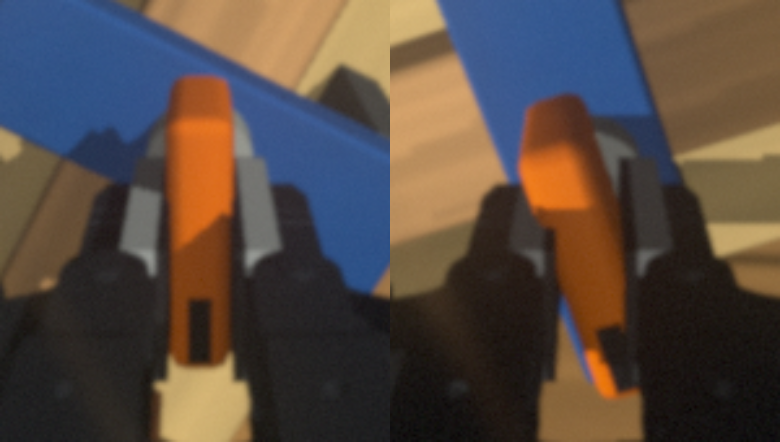

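Call:
{"api": "carry_out", "payload": {
  "motion": [-8,0,0,0,0,0,1,-8,0,0,0,0,0,1,-8,0,0,-0.0001,0,0,1,-8,0,0,-0.0001,0,0,1,-8,0,0,-0.0001,0,0,1,-8,0,0,-0.0001,0,0,1,-8,0,0,-0.0001,0,0,1,-8,0,0,-0.0001,0,0,1,-8,0,0,-0.0001,0,0,1,0,0,0,0,0,0,1]
}}

```text
time_s: 16.35
eef_pos: [0.6028, -0.0791, 0.1035]
eef_rot: [0.414, 0.574, 0.419, -0.569]
wrist_force: [-0.6, 0.5, 0.2]
opening: 0.117
```

```bash
python3 - <<'E'
from h import *
im,K,P=snap("wrist"); info();wing(im,K,P)
for c in("scene",):
    im,K,P=snap(c)
    for t in("zero_mark","pointer_tip","glue_mid","driver_grip","offcut_mid"): lm(c,t,P)
E
```

```text
t 16.4 q [-0.33   0.391  1.619  0.01   1.134 -0.021] tcp [ 0.6028 -0.0791  0.1035] jaw yaw -17.9 x [ 0.001  0.009 -1.   ] F [-0.   1.2  0.2] M [-0.38  0.07  0.07] op 0.119
px ((275.0, 280.5), (24.0, 109.0), 0.0) len 0.0477 long axis yaw 71.53175974947678 ctr [ 0.6052 -0.0718]
scene zero_mark 0.74 [0.5087 0.1118 0.1285]
scene glue_mid 0.94 [0.6838 0.125  0.057 ]
scene driver_grip 0.73 [0.5087 0.111  0.128 ]
scene offcut_mid 0.77 [ 0.4185 -0.0421  0.0195]
```

Call:
{"api": "carry_out", "payload": {
  "motion": [-7.8,0,0,-0.0001,0,0,1,-7.8,0,0,-0.0001,0,0,1,-7.8,0,0,-0.0001,0,0,1,-7.8,0,0,-0.0001,0,0,1,-7.8,0,0,-0.0001,0,0,1,0,0,0,0,0,0,1,0,0,0,0,0,0,1]
}}

```text
time_s: 17.4
eef_pos: [0.6042, -0.0788, 0.1039]
eef_rot: [0.587, 0.397, 0.587, -0.392]
wrist_force: [0.2, -0.8, -0.2]
opening: 0.12
```

```bash
python3 - <<'E'
from h import *
im,K,P=snap("wrist"); info();wing(im,K,P)
a,_,_=snap("scene");b,K,P=snap("side")
lm("side","driver_grip",P)
def crop(im,c):
    p=ctrl.camera_params(c);K=np.array(p["mtx"]);M=np.linalg.inv(np.array(p["pose"]))@[.5306,.1063,.124,1];u=K@M[:3];u=(u/u[2]).astype(int)
    return cv2.resize(im[u[1]-25:u[1]+25,u[0]-25:u[0]+25],(380,380),interpolation=cv2.INTER_CUBIC)
cv2.imwrite("pics/k.png",np.hstack([crop(a,"scene"),crop(b,"side")]))
E
```

```text
t 17.45 q [-0.328  0.391  1.617  0.009  1.131 -0.72 ] tcp [ 0.6042 -0.0788  0.104 ] jaw yaw 22.2 x [ 0.004  0.007 -1.   ] F [-1.3  0.4 -0.6] M [-0.43  0.03  0.02] op 0.122
px ((277.0, 284.5), (115.0, 24.0), 90.0) len 0.051 long axis yaw 112.7596403845609 ctr [ 0.6028 -0.0739]
side driver_grip 0.66 [ 0.7634 -0.092   0.0112]
```

View pics/k.png

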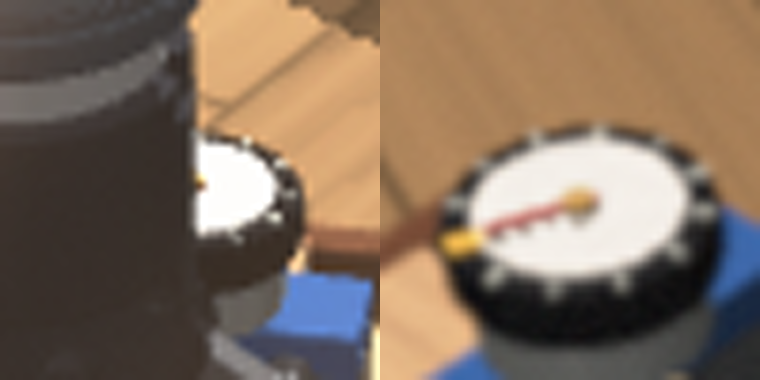

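```bash
python3 - <<'E'
from h import *
info(); print(ctrl.hand_in())
E
```

```text
t 17.6 q [-0.328  0.391  1.618  0.009  1.131 -0.722] tcp [ 0.6042 -0.0788  0.104 ] jaw yaw 22.3 x [ 0.004  0.007 -1.   ] F [-0.5  0.5 -0.4] M [-0.39  0.09 -0.09] op 0.121
the job is handed in; nothing more can be done
None
```

I handed the job in at 17.6 s. The dial is at zero and the thumbscrew is backed off about a quarter turn and still gripped. The hand-in gave no verdict.

- **Dial:** I turned the bezel about 69° clockwise. The last side view shows the yellow mark at the tip of the red pointer.
- **Seating:** I turned the thumbscrew clockwise about 120° until it hit the stop, where the wrist moment rose to about 7 N m. The wing twisted roughly 15° in the fingers against the stop and lay flush again when I reversed. I therefore worked out the seated angle from the rise in moment and a picture, which agreed to about 2°.
- **Back-off and grip:** The screw stands about 92° (1.61 rad) back from that seat, within the allowed 75–105°. It is at rest, with the fingers stopped on the 11 mm wing (opening 0.12). I did not measure the contact force directly.
- **Loose objects:** The last detections of the glue bottle, the offcut and the screwdriver all lie within about 1 cm of where they started. One scene-camera detection put the screwdriver on the dial, which was a false report; the side camera found it in place. The glue bottle and offcut were last checked about 1 s before hand-in.

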